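# Close the food tub and stack the second one on its lid

### The job

Take the loose lid off the sloping drying rack and close the open food tub with it, pressed fully home and flush on the rim. Then stack the other, already closed tub squarely on top, keeping it upright, so that all four of its corner feet sit down in the four corner recesses of that lid. Set things down rather than dropping them, and leave the jar and the cup where they are.

Things in the scene. Friction and masses are not known exactly. Their poses are not given: they have to be found in the camera images.
- tub_open_centre (a point): Open white food tub, loose, on the counter. Body 130 long (x) x 54 wide (y), walls 3, mouth 124 x 48. 62 high, feet to rim; this is its centre, 31 above the counter, 31 below the rim. z up. About 0.25 kg. Symmetric under a half turn. The tubs and the rack swap places (left, middle, right).
- tub_full_centre (a point): Closed white tub with grey lid (one rigid piece), loose, on the counter. 76 high; this is its centre, 38 up. Body as the open tub; its lid's flange, 136 long (x) x 60 wide (y), is the top 14: grip across the 60, from above. z up. 0.3 to 0.5 kg. Symmetric under a half turn. Seated, this point is 43 above lid_centre.
- tub_full_feet (a point): Centre of the closed tub's underside, between the tips of its four feet, 38 below its centre. Feet: tapered, round, 7 high, 14 across at the root, 11 at the tip, at 55 either way in x and 17 either way in y. The open tub has the same.
- lid_centre (a point): Loose grey lid, 22 high; this is its centre. Upper 14: flange 136 long (x) x 60 wide (y). Lower 8: plug 119 x 43 (lowest 4: 115 x 39), enters the tub's mouth with 2.5 play. z out of its top. Starts on the rack plug down, x up the slope; grip square to the slope across the 60. On the tub, this point is 34 above the tub's centre. 0.08 kg. Symmetric under a half turn.
- lid_top (a point): Centre of the loose lid's top face, 11 above its centre. In this face are four corner recesses, 18 x 18 and 6 deep, dark-floored, centred at 55 either way in x and 17 either way in y, to match the feet.
- rack: Fixed lime-green slatted drying rack on white legs, sloping 0.43 rad (25 degrees), low end towards the robot. Slope 180 long, 170 wide, no side walls; a stop lip at its low end stands 16 off the slope. Origin on the counter under its middle, where the slope is 75 high; x points level to its high side (113 high).
- jar_centre (a point): Bystander: amber glass jar with a brass cap, 72 across, 95 high; this point is its centre. Leave alone.
- cup_centre (a point): Bystander: white plastic cup, 72 across, 85 high; this point is its centre. Leave alone.
There are look-alikes about, which are no part of the job. Leave any green look-alike of the part that bears lid_centre alone.

How it is judged:
By the outcome, as a careful person would: the job done as asked, in the order asked, and still so for the second after the job is handed in, with the robot touching nothing.
It also fails if it takes over 72 s, if anything falls off the work surface, if the arm or the gripper's body presses on something with over 40 N, if the wrist force passes 120 N, or if a joint passes its speed limit or range.

### The arm

A 6-joint arm with a two-finger parallel gripper is mounted at the origin on the work surface. World frame = base frame: x ahead of the robot, y to its left, z up, the work surface at z = 0. Lengths are in m, angles in rad, forces in N, time in s.
With the tool pointing down it reaches from about 0.225 to 0.875 m from the base axis. Payload 3.4 kg.
Tool frame: the origin (TCP) lies on the centre line of the jaws, within the pads' length; the fingertips stand 25 mm ahead of it and the grasp point (between the pads) lies 6 mm ahead of it (tip_extent is the distance from the TCP to the fingertips, in m); z points along the fingers, y is the line along which they close (so a half turn about z gives the same grasp; the last joint's range is limited). The gripper opens to 85 mm and grips with 20 to 120 N. Pads are 22 mm wide; open, the fingers measure 114 mm over their backs; the gripper's body (76 mm by 85 mm) begins 54 mm behind the grasp point. The pads swing forward as they close: fully open they stand 13 mm farther back than shut.
Start: joints at [1.039, 0.276, 1.505, -0, 1.361, -0.121], TCP at [0.23, 0.527, 0.256] pointing down, gripper open.
Joint ranges: [-2.89, 2.89], [-0.75, 2.08], [0.22, 2.7], [-1.18, 4.32], [0.11, 2.71], [-2.7, 2.7]. Speed limits (rad/s): [2.57, 2.57, 3.14, 3.14, 3.14, 3.14].

### API

Orientations are given as a 3x3 rotation matrix whose columns are the frame's x, y, z axes.
In Python, from station import * gives the robot as it stands.
- The arm moves only by the tool arm_command, never from a script. Its argument "motion" is text: rows parted by semicolons, each of 7 numbers parted by spaces: the shift along the tool's x, y, z in m, then the turn, a rotation vector about the tool's x, y, z in rad, then the gripper command: -1 is shut, 1 is fully open, values between are in proportion. A call has 1 to 5 rows; each row is the pose to reach, as a shift and turn from the pose commanded when the call began, along the tool's axes at that moment; what a row does not reach only later rows make up. A row lasts 1/8 s, in which the tool goes at most 62.5 mm and 10.7 degrees, less where a joint would pass 70% of its speed; a pose out of reach is approached as far as the arm can. A call with a gripper value outside its range is refused whole. The fingers move at their own pace and stop on an object; "grip_force" is the grip in N (left out, the last holds). Time passes only in rows, so rows that repeat a pose let the fingers close. It gives the time, the measured TCP pose, the force, the opening and the grip force at its end, in the units of the state.
- observe(): the state, without advancing time (a new reading comes with each control period).
- get_image(name): name is "side" or "top" or "wrist"; returns a dict with "pixels" (400x640x3 uint8, red, green, blue), "depth" (400x640 float32, m along the optical axis (not along the pixel's ray), 0 where there is no reading), "fovy" (degrees; the focal length in pixels is half the picture's height over the tangent of half this angle, whatever the lens; pixels are square), "cx", "cy" (the principal point, pixels), "k1" (the pictures are not rectified: a ray, as slopes to the right and down, at radius r is drawn at 1 + k1 r^2 times it, then the intrinsics apply), "R" (3x3) and "t" (3): a world point X has camera coordinates R X + t. Camera axes: x right, y down, z forward; pixel columns grow to the right and rows downward; lengths in m; the calibration is good to about 2 mm. A picture is of the moment at which its call begins.
- hand_in(): hands the job in; it is judged then, once.
The state is a dict: "clock": time; "q": joint angles; "joint_velocities": joint speeds; "effort": joint torques, N m; "eef_pos": TCP position; "ee_rot": TCP orientation; "contact_force": force on the tool from outside, world axes, zero at the start; "torque": the same for the moment, N m; "opening": opening from 0.0 (shut) to 1.0 (fully open); "grasp_force": force on a finger pad.
Only numpy, scipy, OpenCV 4.12 (cv2) and the standard library are available. Lean on these libraries where they do the work, as an engineer would, in place of code of your own. Each camera call takes 0.05 s, during which the arm holds its last target. There are 200 camera calls.

## Working session

There is one attempt and no reset: what is moved stays moved. The work goes in short steps, Python scripts to look and compute and a tool call to move; the robot and the scene stay as the last step left them, time stands still between calls to the robot, and variables do not carry over. Pictures are saved under pics/ and viewed, at most 13 in all, crops included, and the job is handed in when it is done.

Besides the shell and the picture viewer there is one more tool, called after "Request:" as name(argument=value, ...) on one line, values as JSON. arm_command: Moves the arm, as the interface text tells. Its arguments: {"type":"object","properties":{"motion":{"type":"string"},"grip_force":{"type":"number"}},"required":["motion"]}

```bash
ls; mkdir -p pics
cat > h.py <<'E'
from station import *
import numpy as np, cv2
def grab(n,tag=None):
    im=get_image(n)
    if tag: cv2.imwrite(f'pics/{tag}.png',im['pixels'][...,::-1])
    return im
def K(im):
    f=200/np.tan(np.radians(im['fovy'])/2)
    return np.array([[f,0,im['cx']],[0,f,im['cy']],[0,0,1.]]),np.array([im['k1'],0,0,0.])
def rays(im,uv):
    k,d=K(im); p=cv2.undistortPoints(np.array(uv,float).reshape(-1,1,2),k,d)[:,0]
    return np.c_[p,np.ones(len(p))]
def world(im,uv,depth=None):
    uv=np.array(uv,float).reshape(-1,2); r=rays(im,uv)
    z=im['depth'][uv[:,1].round().astype(int),uv[:,0].round().astype(int)] if depth is None else depth
    return (r*np.reshape(z,(-1,1))-im['t'])@im['R']
def onz(im,uv,z):
    r=rays(im,uv)@im['R']; c=-im['R'].T@im['t']
    return c+r*((z-c[2])/r[:,2])[:,None]
def cloud(im):
    v,u=np.mgrid[:400,:640]; return world(im,np.c_[u.ravel(),v.ravel()]).reshape(400,640,3)
def proj(im,X):
    k,d=K(im); return cv2.projectPoints(np.array(X,float).reshape(-1,1,3),cv2.Rodrigues(im['R'])[0],im['t'],k,d)[0][:,0]
E
python3 - <<'E'
from h import *
a=grab('top','top0');b=grab('side','side0')
for i in(a,b):print(i['fovy'],i['cx'],i['cy'],i['k1'],-i['R'].T@i['t'],(i['depth']>0).mean())
cv2.imwrite('pics/both0.png',np.vstack([a['pixels'],b['pixels']])[...,::-1][:, :])
E
```

```text
pics
51.913730751091926 323.71843438887817 201.72358020682483 -0.007053850080943225 [ 0.38747848 -0.00212717  0.85804549] 0.99587109375
56.988489602425815 314.1733233639291 199.31821815564416 -0.04065215737487325 [0.39483615 0.63629884 0.52838772] 0.9960625
```

View pics/top0.png

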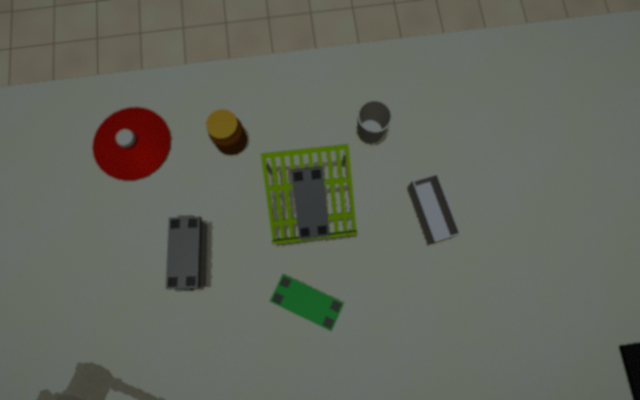

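View pics/side0.png

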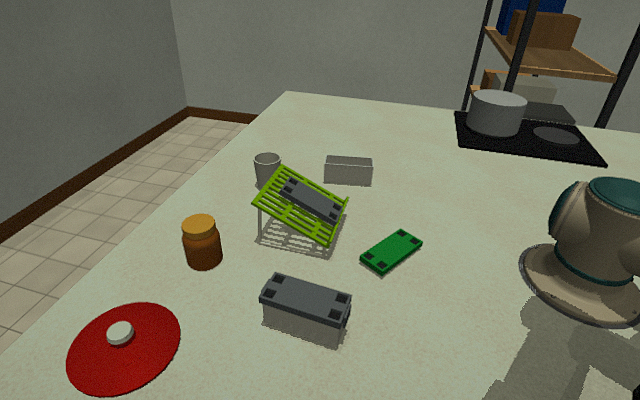

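The top view shows the closed tub at (185,253), the grey lid on the lime rack at (311,200), the open tub at (432,210), the jar at (226,130), the cup at (374,122), a green look-alike lid at (307,302) and a red pan lid at (132,143). The side view agrees: the grey lid at (312,198) lies on the slope, and the tub at (305,308) has a white body under its lid. The candidates for the loose lid are grey (311,200), green (307,302) and red (132,143). The grey one fits, as it lies on the rack and has four corner recesses.

```bash
cat > m0.py <<'E'
from h import *
im=grab('top'); C=cloud(im); px=im['pixels'].astype(int)
hsv=cv2.cvtColor(im['pixels'],cv2.COLOR_RGB2HSV)
print('counter z',np.median(C[330:380,400:560,2]))
def rect(mask,box,z=None,name=''):
    m=np.zeros((400,640),np.uint8); x0,y0,x1,y1=box
    m[y0:y1,x0:x1]=mask[y0:y1,x0:x1]
    cs,_=cv2.findContours(m,cv2.RETR_EXTERNAL,cv2.CHAIN_APPROX_NONE)
    c=max(cs,key=cv2.contourArea)[:,0].astype(float)
    f=np.zeros_like(m); cv2.drawContours(f,[c.astype(np.int32).reshape(-1,1,2)],-1,1,-1)
    P=C[f>0]; 
    if z is not None:
        W=onz(im,c,z); r=cv2.minAreaRect((W[:,:2]*1000).astype(np.float32)); print(name,'rect mm',r)
    return f>0,P,c
rect(C[...,2]>.05,(150,200,225,310),.076,'full')
rect(C[...,2]>.05,(400,165,470,255),.062,'open')
grey=((hsv[...,1]<60)&(hsv[...,2]<120)).astype(np.uint8)
f,P,c=rect(grey*(C[...,2]>.04),(270,155,350,245),.105,'lid~')
cP=P.mean(0);u,s,v=np.linalg.svd(P-np.median(P,0),full_matrices=False)
print('lid plane',np.median(P,0),v[2],s,len(P))
lime=((hsv[...,0]>30)&(hsv[...,0]<50)&(hsv[...,1]>150)&(hsv[...,2]>60)).astype(np.uint8)
ys,xs=np.nonzero(lime); R=C[ys,xs]; R=R[R[:,2]>.02]; print('rack',R.min(0),R.max(0))
A=np.c_[R[:,:2],np.ones(len(R))]; co=np.linalg.lstsq(A,R[:,2],rcond=None)[0]; print('rack plane',co,np.arctan(np.hypot(*co[:2])),np.arctan2(co[1],co[0]))
big=np.hstack([cv2.resize(im['pixels'][140:250,255:360],None,fx=4,fy=4),cv2.resize(im['pixels'][250:360,265:350],None,fx=4,fy=4)])
cv2.imwrite('pics/crop1.png',big[...,::-1])
E
python3 m0.py
```

```text
counter z -0.00019103966472858793
full rect mm ((501.8692932128906, 250.8544464111328), (66.01331329345703, 145.11151123046875), 83.78573608398438)
open rect mm ((525.7496337890625, -243.66116333007812), (131.45318603515625, 57.82307434082031), 9.556512832641602)
lid~ rect mm ((559.8641357421875, 0.5112934112548828), (60.984031677246094, 134.4830322265625), 89.07115173339844)
lid plane [0.56142296 0.00060984 0.09079116] [-0.0149232  -0.99986795 -0.00643296] [2.42796262 1.72699026 0.79663548] 2151
rack [ 0.38747848 -0.08541868  0.0249023 ] [0.66367788 0.08424204 0.85804549]
rack plane [ 0.16532783 -0.0153508  -0.01460334] 0.1645378810247022 -0.09258522945881259
```

View pics/crop1.png

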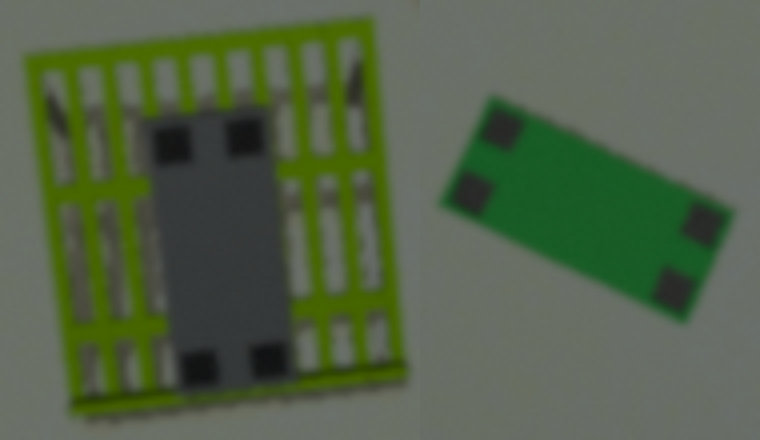

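The crop confirms it: the grey lid on the lime rack has four dark recesses and rests near the low lip. The part beside it at right is the green look-alike. Now I get the lid pose from its recesses and depth.

```bash
cat > m1.py <<'E'
from h import *
im=grab('top'); C=cloud(im); g=im['pixels'].astype(int).sum(2)
hsv=cv2.cvtColor(im['pixels'],cv2.COLOR_RGB2HSV)
lime=((hsv[...,0]>28)&(hsv[...,0]<50)&(hsv[...,1]>150)&(hsv[...,2]>40)).astype(np.uint8); lime[:,:240]=0;lime[:140]=0;lime[260:]=0;lime[:,380:]=0
cs,_=cv2.findContours(lime,cv2.RETR_EXTERNAL,cv2.CHAIN_APPROX_NONE)
h=cv2.convexHull(np.vstack(cs)); q=cv2.approxPolyDP(h,8,True)[:,0]; print('rack corners px',q.tolist())
print(world(im,q).round(4).tolist())
m=np.zeros((400,640),np.uint8);m[155:242,285:335]=(hsv[155:242,285:335,1]<90)&(g[155:242,285:335]<175)
m=cv2.erode(m,np.ones((5,5)))
P=C[m>0];
for _ in range(5):
    A=np.c_[P[:,:2],np.ones(len(P))];co=np.linalg.lstsq(A,P[:,2],rcond=None)[0];r=abs(A@co-P[:,2]);P=P[r<max(.004,1.5*np.median(r))]
print('lid plane',co,len(P),np.arctan(np.hypot(*co[:2])),np.arctan2(co[1],co[0]),np.median(r))
E
python3 m1.py; python3 -c "
from h import *
im=grab('top')
w=get_image('wrist');print(observe()['ee_rot'],w['fovy']);S=observe();print(S['ee_rot'].T@(-w['R'].T@w['t']-S['eef_pos']) if hasattr(S['ee_rot'],'T') else 0, w['R']@np.array(S['ee_rot']))
for y in (165,175,185,200,215,225,234): print(y,im['depth'][y,300:324:3].round(3),cloud(im)[y,312].round(3),im['pixels'][y,300:324:6].sum(-1))
"
```

```text
rack corners px [[347, 145], [355, 234], [273, 242], [261, 155]]
[[0.658, -0.0847, 0.1126], [0.4938, -0.0796, 0.0523], [0.4994, 0.0823, 0.0556], [0.661, 0.0812, 0.1104]]
lid plane [ 0.43762273 -0.00897495 -0.15543477] 890 0.41259067526764176 -0.020505532807461976 0.0009667407009704698
[[-9.16778444e-01  3.99396035e-01 -3.02994988e-04]
 [ 3.99396142e-01  9.16778313e-01 -4.96738000e-04]
 [ 7.93840464e-05 -5.76413720e-04 -9.99999831e-01]] 64.38445823195302
[ 0.06949324  0.00038791 -0.11710186] [[ 1.65264508e-03  9.99998634e-01 -3.10203102e-05]
 [-9.62192413e-01  1.58171584e-03 -2.72366039e-01]
 [-2.72365618e-01  4.79971901e-04  9.62193712e-01]]
165 [0.793 0.795 0.897 0.792 0.793 0.9   0.793 0.795] [ 0.631 -0.013  0.1  ] [206 225 194 186]
175 [0.779 0.775 0.775 0.    0.781 0.783 0.784 0.78 ] [ 0.609 -0.01   0.107] [ 58 174  90  67]
185 [0.782 0.78  0.781 0.779 0.779 0.78  0.782 0.779] [ 0.59  -0.008  0.105] [171 172 171 174]
200 [0.785 0.786 0.788 0.785 0.787 0.785 0.786 0.788] [ 0.565 -0.004  0.091] [168 168 170 168]
215 [0.79  0.792 0.791 0.788 0.792 0.792 0.792 0.793] [ 0.538 -0.     0.08 ] [170 167 168 164]
225 [0.795 0.795 0.795 0.796 0.798 0.797 0.796 0.797] [0.52  0.002 0.07 ] [161 167 165 149]
234 [0.806 0.804 0.803 0.805 0.798 0.801 0.802 0.802] [0.503 0.004 0.066] [128  59 164 124]
```

```bash
cat > m2.py <<'E'
from h import *
im=grab('top'); g=im['pixels'].astype(int).sum(2)
m=np.zeros((400,640),np.uint8);m[160:240,285:335]=g[160:240,285:335]<110
n,l,s,c=cv2.connectedComponentsWithStats(m)
for i in range(1,n):
    if s[i,4]>25:
        r=rays(im,[c[i]])[0]@im['R'];o=-im['R'].T@im['t']
        nn=np.array([-.45,.01,1]);  d=-.1617   # plane z=.45x-.01y+d (through (.5624,0,.091))
        t=(d-nn@o)/(nn@r);print(c[i].round(1),s[i],(o+t*r).round(4))
E
python3 m2.py
```

```text
[315.8 173.9] [312 170   9   9  72] [ 0.6089 -0.0177  0.1125]
[297.9 176. ] [294 172   9   9  75] [0.6094 0.0162 0.1124]
[321.9 229.7] [318 226   9   9  72] [ 0.5087 -0.0158  0.0674]
[304.6 231.7] [300 228  10   9  69] [0.5094 0.0181 0.0673]
```

```bash
cat >> h.py <<'E'
from scipy.spatial.transform import Rotation as Ro
def frame(yaw,tilt=0.):
    # tool down, y axis = horizontal direction at yaw+90deg, tilted so tool z leans towards +x(yaw) by tilt
    M=Ro.from_euler('z',yaw).as_matrix()
    c,s=np.cos(tilt),np.sin(tilt)
    return M@np.array([[-c,0,s],[0,1,0],[-s,0,-c]])
def go(p,R):
    S=observe(); E=np.array(S['ee_rot'])
    print('shift',(E.T@(np.array(p)-S['eef_pos'])).round(4),'turn',Ro.from_matrix(E.T@R).as_rotvec().round(4),'t',S['clock'])
TL=np.array([.559,0,.090]); N=np.array([-np.sin(.43),0,np.cos(.43)])
E
python3 - <<'E'
from h import *
import station
print([ (k,getattr(station,k)) for k in dir(station) if not k.startswith('_') and not callable(getattr(station,k))][:20])
R=frame(-.018,.43); print(R)
go([.40,.25,.26],R); go(TL+.12*N,R)
S=observe();print(S['contact_force'],S['opening'],S.keys())
E
```

```text
[('tip_extent', 0.025)]
[[-0.9088185   0.01799903  0.41680327]
 [ 0.0163605   0.999838   -0.00750327]
 [-0.4168708   0.         -0.90896575]]
shift [-0.2669 -0.186  -0.0038] turn [-0.0848 -0.4246 -0.3866] t 0.35
shift [-0.4666 -0.3716  0.0571] turn [-0.0848 -0.4246 -0.3866] t 0.35
[0.40699596 1.11770674 0.41190662] 0.9992160402566844 dict_keys(['clock', 'q', 'joint_velocities', 'effort', 'eef_pos', 'ee_rot', 'contact_force', 'torque', 'grasp_force', 'opening'])
```

Request:
arm_command(motion="-0.466 -0.372 -0.02 -0.085 -0.425 -0.387 1; -0.466 -0.372 -0.02 -0.085 -0.425 -0.387 1; -0.466 -0.372 -0.02 -0.085 -0.425 -0.387 1; -0.466 -0.372 -0.02 -0.085 -0.425 -0.387 1; -0.466 -0.372 -0.02 -0.085 -0.425 -0.387 1")

```text
clock: 0.98
eef_pos: [0.3752, 0.2498, 0.267]
ee_rot: [[-0.908, 0.015, 0.418], [0.014, 1.0, -0.006], [-0.418, 0.0, -0.908]]
contact_force: [1.3, 0.1, -0.1]
opening: 0.998
grasp_force: 0.0
```

```bash
python3 -c "
from h import *
go(TL+.12*N,frame(-.018,.43))"
```

```text
shift [-0.0965 -0.2478  0.1191] turn [0.0018 0.0017 0.0028] t 0.975
```

Request:
arm_command(motion="-0.097 -0.248 0.11 0 0 0.003 1; -0.097 -0.248 0.11 0 0 0.003 1; -0.097 -0.248 0.11 0 0 0.003 1; -0.097 -0.248 0.11 0 0 0.003 1; -0.097 -0.248 0.11 0 0 0.003 1")

```text
clock: 1.6
eef_pos: [0.5061, -0.0022, 0.207]
ee_rot: [[-0.908, 0.024, 0.418], [0.022, 1.0, -0.008], [-0.418, 0.002, -0.908]]
contact_force: [0.2, -0.0, -0.1]
opening: 1.0
grasp_force: 0.0
```

```bash
cat > m3.py <<'E'
from h import *
S=observe();print(S['eef_pos'],S['clock']);w=grab('wrist','w1')
E
python3 m3.py
```

```text
[ 0.5061116  -0.00221348  0.20704866] 1.6
```

View pics/w1.png

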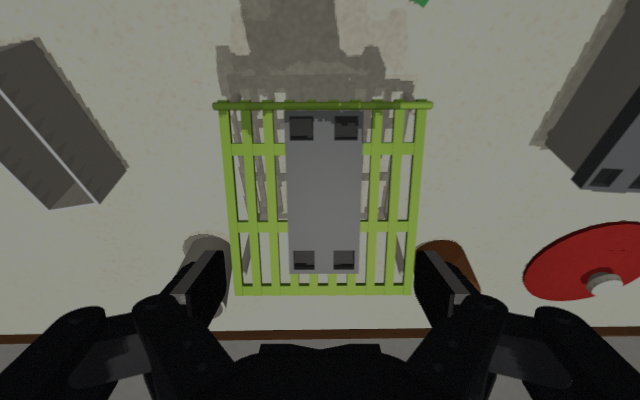

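The wrist view shows the lid upright between columns 286 and 362. Its recesses are at (301,128), (346,127), (303,260) and (344,260), the low end is against the lip at row 105, and a finger is clear on each side.

```bash
cat > m4.py <<'E'
from h import *
S=observe();E=np.array(S['ee_rot']);p=np.array(S['eef_pos']);w=grab('wrist')
g=w['pixels'].astype(int).sum(2); m=np.zeros((400,640),np.uint8);m[112:275,288:362]=g[112:275,288:362]<150
n,l,s,c=cv2.connectedComponentsWithStats(m)
body=np.zeros((400,640),bool);body[150:245,300:350]=True
T=(cloud(w)-p)@E
z=np.median(T[...,2][body]);print('plane z in tool (low,high)',np.median(T[150:170,300:350,2]),np.median(T[225:245,300:350,2]))
for i in range(1,n):
    if s[i,4]>60:
        r=rays(w,[c[i]])[0]@w['R']@E; o=(-w['R'].T@w['t']-p)@E
        print(c[i].round(1),s[i],(o+r*(z-o[2])/r[2]).round(4),(p+E@(o+r*(z-o[2])/r[2])).round(4))
E
python3 m4.py
```

```text
plane z in tool (low,high) 0.12812463609089297 0.1282204619981132
[305.7 124.4] [294 113  24  24 564] [ 0.0585 -0.0096  0.1281] [ 0.5085 -0.0146  0.0658]
[350.2 124.4] [339 113  23  24 541] [0.0585 0.0239 0.1281] [0.5093 0.0188 0.0658]
[349.3 263. ] [338 249  21  19 144] [-0.0565  0.0263  0.1281] [0.6138 0.0187 0.1139]
[307.5 264.6] [298 262  21   6 119] [-0.058  -0.0093  0.1281] [ 0.6143 -0.0169  0.1146]
```

```bash
sed -i 's/112:275,288:362/108:285,290:368/g; s/<150$/<170/' m4.py; sed -i 's/^n,l/print(p);n,l/' m4.py; python3 m4.py
```

```text
[ 0.50684674 -0.00285021  0.20675412]
plane z in tool (low,high) 0.1288056111963697 0.12881976866633987
[302.7 126.1] [290 114  25  25 581] [ 0.0572 -0.012   0.1288] [ 0.5084 -0.0147  0.0658]
[347.9 125.8] [336 114  25  25 608] [0.0574 0.0222 0.1288] [0.509  0.0195 0.0657]
[303.4 261.2] [295 251  21  18 250] [-0.0551 -0.0128  0.1288] [ 0.6104 -0.0183  0.1127]
[346.4 264. ] [335 250  22  19 162] [-0.0577  0.0239  0.1288] [0.6137 0.0183 0.1138]
```

Request:
arm_command(motion="0.002 0.005 0.05 0 0 0 1; 0.002 0.005 0.09 0 0 0 1; 0.002 0.005 0.11 0 0 0 1; 0.002 0.005 0.118 0 0 0 1; 0.002 0.005 0.118 0 0 0 1", grip_force=30)

```text
clock: 2.38
eef_pos: [0.5526, 0.0059, 0.0993]
ee_rot: [[-0.909, 0.019, 0.417], [0.018, 1.0, -0.006], [-0.417, 0.002, -0.909]]
contact_force: [0.5, 0.8, 0.3]
opening: 1.001
grasp_force: 0.0
```

Request:
arm_command(motion="0 0 0 0 0 0 0.2; 0 0 0 0 0 0 0; 0 0 0 0 0 0 0; 0 0 0 0 0 0 0; 0 0 0 0 0 0 0", grip_force=30)

```text
clock: 3.0
eef_pos: [0.5531, 0.0051, 0.1006]
ee_rot: [[-0.908, 0.02, 0.419], [0.019, 1.0, -0.007], [-0.42, 0.001, -0.908]]
contact_force: [-3.6, 0.9, 6.3]
opening: 0.694
grasp_force: 32.0
```

```bash
python3 -c "
from h import *
w=grab('wrist','w2');s=grab('side');cv2.imwrite('pics/s2.png',cv2.resize(s['pixels'][120:300,200:400],None,fx=3.2,fy=3.2)[...,::-1])
a=cv2.imread('pics/s2.png');b=cv2.resize(cv2.imread('pics/w2.png'),None,fx=.25,fy=.25)
a[:100,:160]=b;cv2.imwrite('pics/s2.png',a)
S=observe();print(S['opening'],S['grasp_force'],S['contact_force'],S['eef_pos'])"
```

```text
0.6939025487728713 31.963660418987274 [-2.86237324  1.00730564  6.0505517 ] [0.55303982 0.0050494  0.10061924]
```

View pics/s2.png

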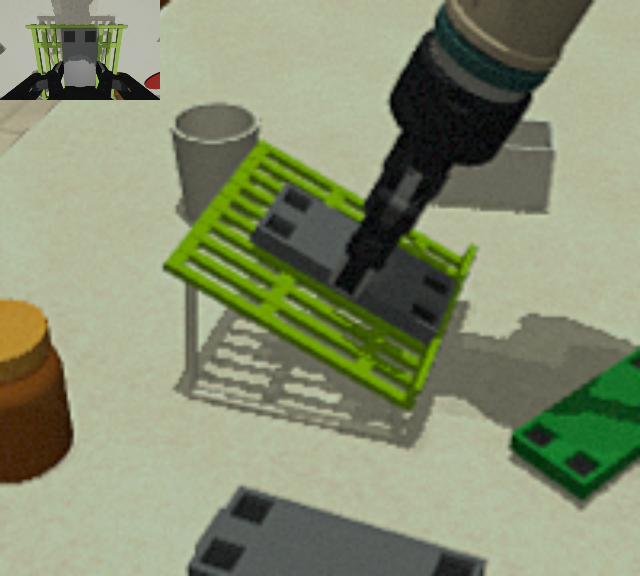

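The side crop shows the fingers across the middle of the grey lid. The opening of 0.694 is 59 mm, so the grip is good. I lift square to the slope and re-measure the open tub from above.

Request:
arm_command(motion="0 0 -0.03 0 0 0 0; 0 0 -0.08 0 0 0 0; 0 0 -0.12 0 0 0 0; 0.0 0 -0.12 0 0 0 0; 0.0 0 -0.12 0 0 0 0")

```text
clock: 3.72
eef_pos: [0.5022, 0.0059, 0.2078]
ee_rot: [[-0.909, 0.02, 0.417], [0.019, 1.0, -0.007], [-0.417, 0.002, -0.909]]
contact_force: [0.3, 0.0, -0.3]
opening: 0.693
grasp_force: 34.3
```

```bash
cat > m5.py <<'E'
from h import *
S=observe();print(S['opening'],S['grasp_force'],S['contact_force'],S['eef_pos'],S['clock'])
im=grab('top'); C=cloud(im)
def tub(box,z0,z1,z,dil=0):
    x0,y0,x1,y1=box;m=np.zeros((400,640),np.uint8);m[y0:y1,x0:x1]=((C[...,2]>z0)&(C[...,2]<z1))[y0:y1,x0:x1]
    ys,xs=np.nonzero(m);W=onz(im,np.c_[xs,ys],z)[:,:2]*1000
    n,l,s,c=cv2.connectedComponentsWithStats(m);k=1+s[1:,4].argmax();k=l[ys,xs]==k
    W=W[k];print(len(W),cv2.minAreaRect(W.astype(np.float32)), 'med P',np.median(C[ys[k],xs[k]],0))
    h=cv2.convexHull(W.astype(np.float32));M=cv2.moments(h);print('hull c',M['m10']/M['m00'],M['m01']/M['m00'])
tub((395,160,475,255),.050,.08,.062)
tub((395,160,475,255),.057,.08,.062)
tub((150,200,225,310),.068,.09,.076)
tub((150,200,225,310),.06,.09,.076)
crop=np.hstack([cv2.resize(im['pixels'][165:255,395:475],None,fx=4.5,fy=4.5),cv2.resize(im['pixels'][205:305,150:230],None,fx=4.05,fy=4.05)]) 
cv2.imwrite('pics/c5.png',np.clip(crop.astype(int)*2,0,255).astype(np.uint8)[...,::-1])
E
python3 m5.py
```

```text
0.6929836001251239 34.253520369529724 [ 0.31117148  0.03822913 -0.30109129] [0.5021914 0.0058828 0.207784 ] 3.725
544 ((525.2557983398438, -243.7814483642578), (130.44012451171875, 57.75151443481445), 9.553180694580078) med P [ 0.52743351 -0.24835642  0.06051099]
hull c 525.2499325727276 -243.80861979908306
390 ((525.4929809570312, -244.66839599609375), (130.25352478027344, 55.93846893310547), 9.522979736328125) med P [ 0.52703538 -0.24573142  0.06160715]
hull c 525.4633359859799 -244.7071427357856
2426 ((501.1133117675781, 251.9116668701172), (62.8780632019043, 143.24769592285156), 84.28887939453125) med P [0.49931924 0.25213756 0.07598331]
hull c 501.35210134656313 251.98146906365722
2497 ((500.9805908203125, 251.23428344726562), (64.25253295898438, 143.37701416015625), 84.28887939453125) med P [0.49913894 0.25132409 0.07593234]
hull c 501.1692963037422 251.22985496980655
```

View pics/c5.png

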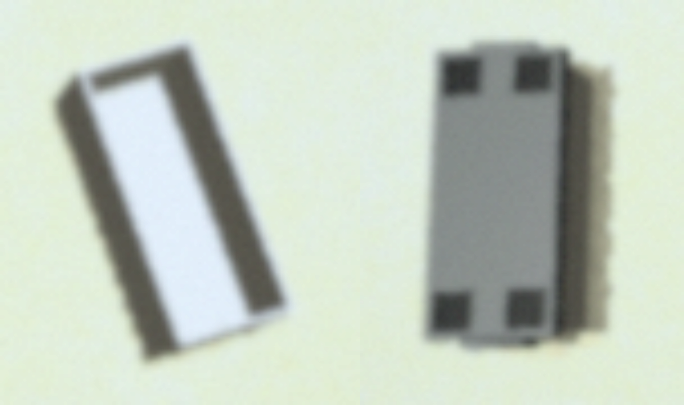

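The crop shows the open tub's rim corners at about (413,182), (437,175), (459,233) and (435,242) in the full picture. The closed tub lies nearly along x, with small tabs at its ends.

```bash
python3 -c "
from h import *
im=grab('top');W=onz(im,[(413.2,182.3),(437.2,175),(459.4,232.8),(435,242.3)],.062);print(W.round(4),W.mean(0))
go([.5255,-.2445,.19],frame(.166,0))"
```

```text
[[ 0.5801 -0.2103  0.062 ]
 [ 0.5886 -0.2611  0.062 ]
 [ 0.4673 -0.2813  0.062 ]
 [ 0.4554 -0.2304  0.062 ]] [ 0.5228728  -0.24578999  0.062     ]
shift [-0.0193 -0.2499  0.0265] turn [-0.0378  0.4267 -0.184 ] t 3.825
```

Request:
arm_command(motion="-0.02 -0.25 0.01 -0.038 0.427 -0.184 0; -0.02 -0.25 0.02 -0.038 0.427 -0.184 0; -0.02 -0.25 0.026 -0.038 0.427 -0.184 0; -0.02 -0.25 0.026 -0.038 0.427 -0.184 0; -0.02 -0.25 0.026 -0.038 0.427 -0.184 0")

```text
clock: 4.45
eef_pos: [0.5272, -0.2492, 0.1892]
ee_rot: [[-0.987, -0.161, -0.0], [-0.161, 0.987, -0.0], [0.0, 0.0, -1.0]]
contact_force: [-0.6, 1.1, -0.9]
opening: 0.691
grasp_force: 34.2
```

Request:
arm_command(motion="0 0 0 0 0 0 0; 0 0 0 0 0 0 0")

```text
clock: 4.7
eef_pos: [0.5264, -0.2432, 0.192]
ee_rot: [[-0.986, -0.167, 0.002], [-0.167, 0.986, 0.001], [-0.002, 0.001, -1.0]]
contact_force: [0.1, 0.2, -1.2]
opening: 0.691
grasp_force: 34.2
```

```bash
cat > m6.py <<'E'
from h import *
S=observe();print(S['contact_force'])
go([.5255,-.2445,.13],frame(.166,0))
w=grab('wrist','w6');s=grab('side','s6')
cv2.imwrite('pics/ws6.png',np.vstack([cv2.resize(w['pixels'],(480,300)),cv2.resize(s['pixels'][80:240,250:506],(480,300))])[...,::-1])
E
python3 m6.py
```

```text
[ 0.06283562  0.19917294 -1.20081248]
shift [ 0.0012 -0.0012  0.062 ] turn [0.0007 0.0017 0.0013] t 4.7
```

View pics/ws6.png

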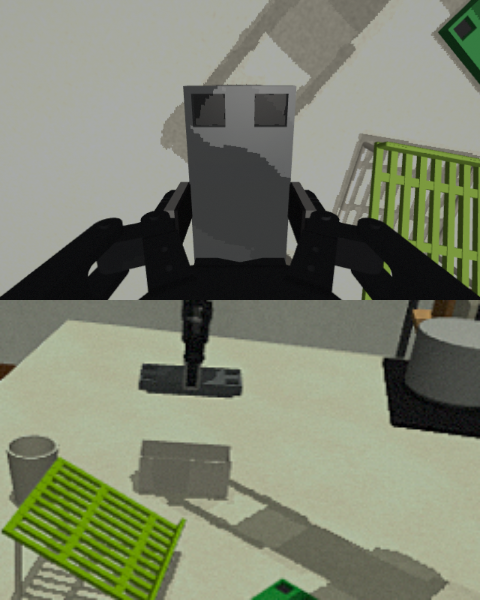

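The lid is held level above the open tub: the wrist view has its near recesses at about (278,147) and (360,147) full scale, and the side view puts it right over the tub. Next, the lid's offset in the hand.

```bash
cat > m7.py <<'E'
from h import *
S=observe();E=np.array(S['ee_rot']);p=np.array(S['eef_pos']);w=grab('wrist')
T=(cloud(w)-p)@E
q=T[170:200,310:330].reshape(-1,3);z=np.median(q[:,2]);print('top z',z)
o=(-w['R'].T@w['t']-p)@E
M=((abs(T[...,2]-z)<.008)&(T[...,0]>.02)).astype(np.uint8);M[:, :200]=0;M[:,450:]=0
n,l,s,c=cv2.connectedComponentsWithStats(M);k=1+s[1:,4].argmax();print(s[k]);ys,xs=np.nonzero(l==k)
r=rays(w,np.c_[xs,ys])@w['R']@E;P=o+r*((z-o[2])/r[:,2])[:,None]
print('near edge x',np.percentile(P[:,0],99.5))
for lo in (.03,.045,.06):
    b=P[abs(P[:,0]-lo)<.003];print(lo,b[:,1].min(),b[:,1].max())
E
python3 m7.py
```

```text
top z 0.01328790891361381
[  244   114   151   113 16073]
near edge x 0.06698540462191929
0.03 -0.02925927144528595 0.030615176262302306
0.045 -0.02938857319717412 0.03056537796060911
0.06 -0.029448520152276093 0.030500953830960305
```

Request:
arm_command(motion="0.002 -0.002 0.05 0 0 0 0; 0.002 -0.002 0.08 0 0 0 0; 0.002 -0.002 0.086 0 0 0 0; 0.002 -0.002 0.092 0 0 0 0; 0.002 -0.002 0.096 0 0 0 0")

```text
clock: 5.48
eef_pos: [0.5262, -0.2473, 0.0977]
ee_rot: [[-0.986, -0.166, 0.005], [-0.166, 0.986, -0.002], [-0.005, -0.003, -1.0]]
contact_force: [-0.3, 0.9, 0.0]
opening: 0.688
grasp_force: 34.2
```

```bash
python3 -c "
from h import *
S=observe();print(S['contact_force'],S['torque'])
go([.5255,-.2445,.0893],frame(.166,0))
s=grab('side')
cv2.imwrite('pics/s8.png',cv2.resize(s['pixels'][120:200,290:410],(600,400))[...,::-1])"
```

```text
[-0.30587139  0.91014488  0.0073598 ] [0.01911898 0.00299461 0.00205417]
shift [0.0003 0.0029 0.0083] turn [-0.0026  0.0046  0.0005] t 5.475
```

View pics/s8.png

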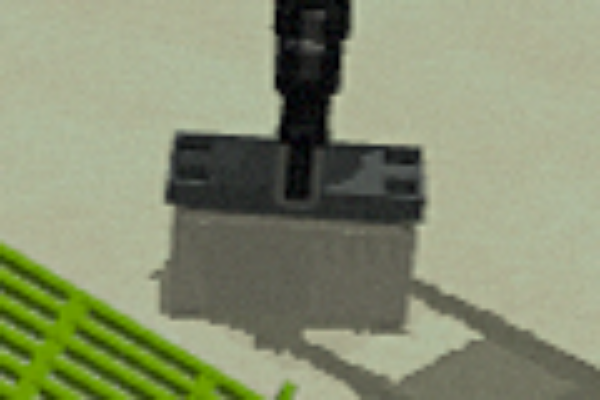

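The side crop shows the lid centred over the tub, just at the rim with no contact force yet. I continue down slowly.

Request:
arm_command(motion="0 0.002 0.0 0 0.004 0 0; 0 0.002 0.003 0 0.004 0 0; 0 0.002 0.005 0 0.004 0 0; 0 0.002 0.008 0 0.004 0 0; 0 0.002 0.008 0 0.004 0 0")

```text
clock: 6.15
eef_pos: [0.525, -0.2451, 0.089]
ee_rot: [[-0.986, -0.165, -0.001], [-0.165, 0.986, -0.001], [0.001, -0.001, -1.0]]
contact_force: [-1.7, 1.4, 3.3]
opening: 0.693
grasp_force: 34.7
```

```bash
python3 -c "
from h import *
S=observe();print(S['contact_force'],S['torque'])
go([.5255,-.2445,.0893],frame(.166,0))"
```

```text
[-1.68170674  1.38078911  3.27540158] [0.21796145 0.14371262 0.00092162]
shift [-0.0006  0.0005 -0.0003] turn [-0.0009 -0.0012  0.0001] t 6.15
```

Request:
arm_command(motion="0 0 0.001 0 0 0 0; 0 0 0.002 0 0 0 0; 0 0 0.003 0 0 0 0; 0 0 0.003 0 0 0 0")

```text
clock: 6.65
eef_pos: [0.5251, -0.2451, 0.0889]
ee_rot: [[-0.986, -0.165, 0.0], [-0.165, 0.986, -0.002], [0.0, -0.002, -1.0]]
contact_force: [-5.1, 3.6, 21.2]
opening: 0.691
grasp_force: 36.4
```

The descent stops firmly at z = 0.0889 with 21 N, so the lid is home. I take the load off, open and retreat.

Request:
arm_command(motion="0 0 -0.003 0 0 0 0; 0 0 -0.003 0 0 0 0; 0 0 -0.003 0 0 0 1; 0 0 -0.003 0 0 0 1; 0 0 -0.003 0 0 0 1")

```text
clock: 7.28
eef_pos: [0.5248, -0.245, 0.088]
ee_rot: [[-0.986, -0.165, -0.002], [-0.165, 0.986, -0.001], [0.002, -0.0, -1.0]]
contact_force: [0.2, -0.7, 1.3]
opening: 0.998
grasp_force: 0.0
```

Request:
arm_command(motion="0 0 0 0 0 0 1; 0 0 -0.03 0 0 0 1; 0 0 -0.09 0 0 0 1; 0 0 -0.12 0 0 0 1; 0 0 -0.12 0 0 0 1")

```text
clock: 7.9
eef_pos: [0.5266, -0.2458, 0.2115]
ee_rot: [[-0.986, -0.165, 0.004], [-0.165, 0.986, -0.004], [-0.003, -0.005, -1.0]]
contact_force: [-0.1, 0.7, -0.5]
opening: 1.0
grasp_force: 0.0
```

Request:
arm_command(motion="0 0 0 0 0 0 1; 0 0 0 0 0 0 1")

```text
clock: 8.15
eef_pos: [0.5243, -0.2444, 0.2067]
ee_rot: [[-0.986, -0.165, -0.004], [-0.165, 0.986, 0.001], [0.004, 0.002, -1.0]]
contact_force: [1.0, -0.1, 1.0]
opening: 1.0
grasp_force: 0.0
```

```bash
cat > m9.py <<'E'
from h import *
S=observe();E=np.array(S['ee_rot']);p=np.array(S['eef_pos']);w=grab('wrist','w9')
C=cloud(w)
print(p,S['clock'],S['opening'])
m=((C[...,2]>.066)&(C[...,2]<.09)).astype(np.uint8); 
n,l,s,c=cv2.connectedComponentsWithStats(m)
for k in [i for i in range(1,n) if s[i,4]>1500]:
    ys,xs=np.nonzero(l==k);W=onz(w,np.c_[xs,ys],.076)[:,:2]*1000
    print(s[k],cv2.minAreaRect(W.astype(np.float32)),'z',np.median(C[ys,xs,2]))
    A=np.c_[C[ys,xs,:2]-C[ys,xs,:2].mean(0),np.ones(len(ys))];print('plane',np.linalg.lstsq(A,C[ys,xs,2],rcond=None)[0])
g=w['pixels'].astype(int).sum(2);n,l,s,c=cv2.connectedComponentsWithStats((g<190).astype(np.uint8))
for i in range(1,n):
    if 120<s[i,4]<2500 and max(s[i,2:4])<60: print(c[i].round(1),s[i],onz(w,[c[i]],.073)[0].round(4))
E
python3 m9.py
```

```text
[ 0.52428318 -0.24440782  0.20674609] 8.15 0.9997560209059506
[  279   114    79   162 11966] ((525.6028442382812, -244.5229949951172), (135.15109252929688, 59.89512634277344), 9.672470092773438) z 0.07550349360226188
plane [0.00300776 0.0009667  0.07482041]
[ 577  278   63   90 2843] ((587.728271484375, 42.30903625488281), (112.17914581298828, 48.9181022644043), 58.042686462402344) z 0.07621156271311347
plane [ 0.44150098 -0.03282426  0.07668403]
[603.1  44.9] [588  29  31  33 532] [ 0.3778 -0.0613  0.073 ]
[293.1 129. ] [279 114  29  30 728] [ 0.4732 -0.2728  0.073 ]
[340.  131.4] [329 120  23  24 545] [ 0.469  -0.2368  0.073 ]
```

View pics/w9.png

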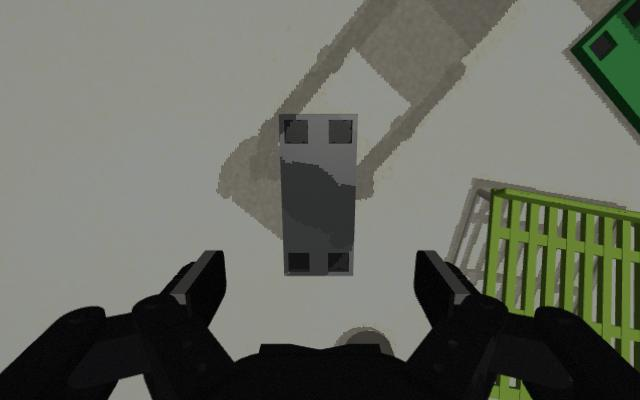

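The wrist view shows the lid seated squarely: its corners run from (279,114) to (353,275), the fit gives 135 x 60 mm at z 0.0755, level. Now to the closed tub.

```bash
python3 -c "
from h import *
go([.5,.2515,.207],frame(-.1,0))"
```

```text
shift [-5.790e-02  4.932e-01  3.000e-04] turn [ 0.0008 -0.004   0.2661] t 8.2
```

Request:
arm_command(motion="-0.058 0.493 0 0 -0.003 0.266 1; -0.058 0.493 0 0 -0.003 0.266 1; -0.058 0.493 0 0 -0.003 0.266 1; -0.058 0.493 0 0 -0.003 0.266 1; -0.058 0.493 0 0 -0.003 0.266 1")

```text
clock: 8.82
eef_pos: [0.5093, 0.0678, 0.2074]
ee_rot: [[-0.995, 0.1, 0.0], [0.1, 0.995, -0.001], [-0.001, -0.001, -1.0]]
contact_force: [1.1, -0.4, 0.3]
opening: 1.002
grasp_force: 0.0
```

```bash
python3 -c "
from h import *
go([.5,.2515,.207],frame(-.1,0))"
```

```text
shift [0.0276 0.1819 0.0002] turn [-0.0008  0.0006 -0.0002] t 8.825
```

Request:
arm_command(motion="0.028 0.182 0 0 0 0 1; 0.028 0.182 0 0 0 0 1; 0.028 0.182 0 0 0 0 1; 0.028 0.182 0 0 0 0 1; 0.028 0.182 0 0 0 0 1")

```text
clock: 9.45
eef_pos: [0.4997, 0.2494, 0.2071]
ee_rot: [[-0.995, 0.099, -0.0], [0.099, 0.995, -0.002], [-0.0, -0.002, -1.0]]
contact_force: [0.2, -0.6, -0.7]
opening: 0.998
grasp_force: 0.0
```

Request:
arm_command(motion="0 0 0 0 0 0 1; 0 0 0 0 0 0 1")

```text
clock: 9.7
eef_pos: [0.5005, 0.2484, 0.208]
ee_rot: [[-0.995, 0.102, 0.001], [0.102, 0.995, -0.001], [-0.002, -0.001, -1.0]]
contact_force: [0.6, 0.4, -0.4]
opening: 1.0
grasp_force: 0.0
```

```bash
python3 m9.py
```

```text
[0.50046412 0.24839068 0.20801415] 9.7 1.0004692939356907
[  286   107    79   169 12170] ((500.72613525390625, 253.2537841796875), (59.90097427368164, 141.1453857421875), 84.4296646118164) z 0.07546031278999324
plane [0.00452646 0.00028107 0.07473784]
[   0  285   56   78 2491] ((593.8207397460938, -28.490158081054688), (45.60679244995117, 94.73931121826172), 64.96536254882812) z 0.07635198619508428
plane [ 0.43654937 -0.01199836  0.07668253]
[ 8.1 22.4] [  0   7  19  31 421] [0.3513 0.0426 0.073 ]
[ 4.  62.4] [  0  50  11  26 206] [0.3764 0.0299 0.073 ]
[119.6 118.7] [107 105  26  28 442] [0.4234 0.1025 0.073 ]
[347.  129.2] [336 118  24  24 547] [0.4487 0.2756 0.073 ]
[344.3 259.9] [334 251  22  19 405] [0.5597 0.2647 0.073 ]
```

View pics/w9.png

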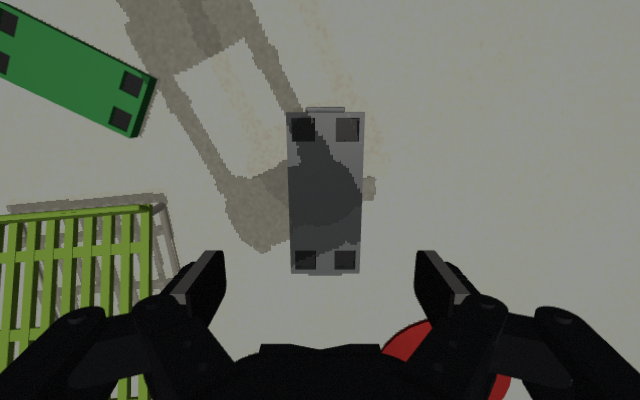

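The wrist view shows the closed tub's lid from (287,112) to (362,273) with an end tab at (325,108), between the fingers. Its centre is about (0.5015, 0.2533).

```bash
python3 -c "
from h import *
go([.5015,.2533,.079],frame(-.0972,0))"
```

```text
shift [-0.0003  0.0049  0.1291] turn [-0.0009  0.0018 -0.0046] t 9.75
```

Request:
arm_command(motion="0 0.005 0.06 0 0.001 -0.004 1; 0 0.005 0.1 0 0.001 -0.004 1; 0 0.005 0.12 0 0.001 -0.004 1; 0 0.005 0.128 0 0.001 -0.004 1; 0 0.005 0.129 0 0.001 -0.004 1")

```text
clock: 10.38
eef_pos: [0.5013, 0.2543, 0.0792]
ee_rot: [[-0.995, 0.096, 0.001], [0.096, 0.995, -0.001], [-0.001, -0.001, -1.0]]
contact_force: [0.6, -0.2, -0.0]
opening: 1.0
grasp_force: 0.0
```

Request:
arm_command(motion="0 0 0 0 0 0 1; 0 0 0 0 0 0 0; 0 0 0 0 0 0 0; 0 0 0 0 0 0 0; 0 0 0 0 0 0 0", grip_force=60)

```text
clock: 11.0
eef_pos: [0.5013, 0.2544, 0.0804]
ee_rot: [[-0.995, 0.095, 0.002], [0.095, 0.995, -0.001], [-0.002, -0.001, -1.0]]
contact_force: [-0.6, -1.6, 5.5]
opening: 0.69
grasp_force: 63.6
```

Request:
arm_command(motion="0 0 0 0 0 0 0; 0 0 -0.01 0 0 0 0; 0 0 -0.04 0 0 0 0; 0 0 -0.1 0 0 0 0; 0 0 -0.14 0 0 0 0", grip_force=60)

```text
clock: 11.62
eef_pos: [0.5011, 0.2551, 0.2217]
ee_rot: [[-0.995, 0.096, 0.003], [0.096, 0.995, 0.0], [-0.003, 0.001, -1.0]]
contact_force: [0.2, -0.5, -4.4]
opening: 0.687
grasp_force: 66.4
```

Request:
arm_command(motion="0 0 0 0 0 0 0; 0 0 0 0 0 0 0")

```text
clock: 11.88
eef_pos: [0.4995, 0.2544, 0.2175]
ee_rot: [[-0.995, 0.096, -0.002], [0.096, 0.995, -0.002], [0.002, -0.002, -1.0]]
contact_force: [0.2, -0.2, -4.0]
opening: 0.682
grasp_force: 66.3
```

```bash
cat m7.py > m10.py
cat >> m10.py <<'E'
print(p,S['contact_force'],S['torque'],S['opening'],S['clock'])
# lid tilt in tool frame, end edge excluding tab, recess centres
k2=(abs(T[...,2]-z)<.008)&(T[...,0]>.02)&(abs(T[...,1])<.028)&(T[...,0]<.045)
Q=T[k2];A=np.c_[Q[:,:2],np.ones(len(Q))];print('tilt',np.linalg.lstsq(A,Q[:,2],rcond=None)[0])
for y0 in (-.025,-.02,.02,.025):
    b=P[abs(P[:,1]-y0)<.002];print('end at y',y0,b[:,0].max())
E
python3 m10.py; python3 -c "
from h import *
go([.505,.23,.21],frame(-.0972,0))"
```

```text
top z 0.004291530830487254
[  239   104   163   133 19249]
near edge x 0.07083675411175804
0.03 -0.029295732258800184 0.030638654787573747
0.045 -0.02928323489357561 0.0306505632760303
0.06 -0.029271129444162613 0.03068051650526092
[0.49951056 0.25436556 0.21753132] [ 0.22925964 -0.18648564 -4.00496254] [-0.06697808 -0.03228766  0.00121856] 0.6822027378656077 11.875
tilt [-0.00165893  0.02537014  0.00433522]
end at y -0.025 0.06724162088052481
end at y -0.02 0.0672531370065794
end at y 0.02 0.06731492816683607
end at y 0.025 0.0673194242870565
shift [-0.0081 -0.0235  0.0069] turn [-0.0027 -0.0035  0.0014] t 11.925
```

The closed tub is held square, centred within 1 mm. I carry it over at a height of about 0.25.

```bash
python3 -c "
from h import *
go([.525,-.2453,.25],frame(.1688,0))"
```

```text
shift [-0.0733 -0.4949 -0.0321] turn [-0.0022 -0.0039 -0.2646] t 11.925
```

Request:
arm_command(motion="-0.01 -0.03 -0.032 0 -0.002 -0.05 0; -0.02 -0.08 -0.032 0 -0.002 -0.1 0; -0.03 -0.13 -0.032 0 -0.002 -0.15 0; -0.035 -0.18 -0.032 0 -0.002 -0.2 0; -0.045 -0.23 -0.032 0 -0.002 -0.264 0")

```text
clock: 12.55
eef_pos: [0.522, 0.0202, 0.2487]
ee_rot: [[-0.986, -0.17, -0.002], [-0.17, 0.986, -0.0], [0.002, 0.0, -1.0]]
contact_force: [0.3, -0.0, -3.7]
opening: 0.686
grasp_force: 66.7
```

```bash
python3 -c "
from h import *
go([.525,-.2453,.25],frame(.1688,0))"
```

```text
shift [ 0.0421 -0.2621 -0.0013] turn [ 0.0003 -0.0024  0.0016] t 12.55
```

Request:
arm_command(motion="0.01 -0.05 0 0 -0.002 0.001 0; 0.02 -0.1 0 0 -0.002 0.001 0; 0.03 -0.16 0 0 -0.002 0.001 0; 0.037 -0.22 0 0 -0.002 0.001 0; 0.042 -0.262 0 0 -0.002 0.001 0")

```text
clock: 13.18
eef_pos: [0.5249, -0.2461, 0.2486]
ee_rot: [[-0.986, -0.165, 0.001], [-0.165, 0.986, 0.002], [-0.001, 0.002, -1.0]]
contact_force: [0.5, 0.8, -3.9]
opening: 0.687
grasp_force: 66.6
```

Request:
arm_command(motion="0 0 0.02 0 0 0 0; 0 0 0.04 0 0 0 0; 0 0 0.06 0 0 0 0; 0 0 0.07 0 0 0 0; 0 0 0.07 0 0 0 0")

```text
clock: 13.8
eef_pos: [0.5255, -0.2432, 0.1795]
ee_rot: [[-0.986, -0.166, 0.001], [-0.166, 0.986, 0.002], [-0.001, 0.002, -1.0]]
contact_force: [0.6, -0.2, -3.8]
opening: 0.687
grasp_force: 66.7
```

Request:
arm_command(motion="0 0 0 0 0 0 0; 0 0 0 0 0 0 0")

```text
clock: 14.05
eef_pos: [0.5268, -0.244, 0.1823]
ee_rot: [[-0.986, -0.166, 0.006], [-0.166, 0.986, -0.001], [-0.006, -0.002, -1.0]]
contact_force: [-0.4, -0.2, -3.7]
opening: 0.69
grasp_force: 66.7
```

```bash
python3 -c "
from h import *
go([.525,-.2453,.157],frame(.1688,0));go([.525,-.2453,.157],frame(.1688,0))
S=observe();print(S['contact_force'],S['eef_pos'])
s=grab('side')
cv2.imwrite('pics/s11.png',cv2.resize(s['pixels'][90:210,280:430],(600,480))[...,::-1])"
```

```text
shift [ 0.0021 -0.0009  0.0252] turn [-0.0022  0.0057 -0.0015] t 14.05
shift [ 0.0021 -0.0009  0.0252] turn [-0.0022  0.0057 -0.0015] t 14.05
[-0.36789869 -0.20411122 -3.66590369] [ 0.52680672 -0.24404227  0.18225933]
```

View pics/s11.png

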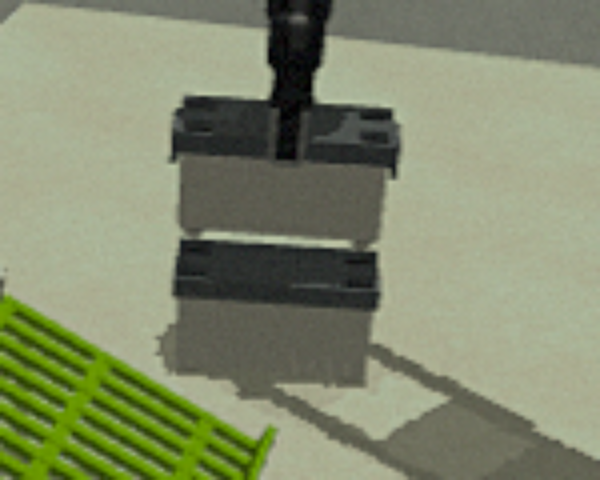

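The side crop shows the tub upright above the closed tub, its feet directly over the lid's recesses with about a 25 mm gap. I lower it.

Request:
arm_command(motion="0.001 -0.001 0.012 0 0.002 -0.001 0; 0.001 -0.001 0.02 0 0.002 -0.001 0; 0.001 -0.001 0.02 0 0.002 -0.001 0; 0.001 -0.001 0.02 0 0.002 -0.001 0")

```text
clock: 14.6
eef_pos: [0.5257, -0.245, 0.1613]
ee_rot: [[-0.986, -0.167, 0.003], [-0.167, 0.986, -0.001], [-0.003, -0.001, -1.0]]
contact_force: [0.6, -0.4, -3.4]
opening: 0.688
grasp_force: 66.7
```

```bash
python3 -c "
from h import *
go([.525,-.2453,.1503],frame(.1688,0))"
```

```text
shift [ 0.0008 -0.0001  0.011 ] turn [-0.0011  0.0025 -0.0007] t 14.6
```

Request:
arm_command(motion="0.001 0 0.003 0 0.002 0 0; 0.001 0 0.005 0 0.002 0 0; 0.001 0 0.007 0 0.002 0 0; 0.001 0 0.009 0 0.002 0 0; 0.001 0 0.011 0 0.002 0 0")

```text
clock: 15.22
eef_pos: [0.5246, -0.2451, 0.1504]
ee_rot: [[-0.986, -0.167, 0.001], [-0.167, 0.986, -0.001], [-0.0, -0.001, -1.0]]
contact_force: [-1.2, -0.2, 5.0]
opening: 0.686
grasp_force: 67.8
```

Request:
arm_command(motion="0 0 0.0 0 0 0 0; 0 0 0.001 0 0 0 0")

```text
clock: 15.48
eef_pos: [0.5247, -0.2452, 0.1503]
ee_rot: [[-0.986, -0.167, 0.001], [-0.167, 0.986, -0.001], [-0.001, -0.001, -1.0]]
contact_force: [-2.9, 0.6, 6.6]
opening: 0.686
grasp_force: 67.9
```

Request:
arm_command(motion="0 0 -0.001 0 0 0 0; 0 0 -0.001 0 0 0 0.9; 0 0 -0.001 0 0 0 1; 0 0 -0.001 0 0 0 1; 0 0 -0.001 0 0 0 1")

```text
clock: 16.1
eef_pos: [0.5248, -0.2452, 0.1505]
ee_rot: [[-0.986, -0.167, 0.001], [-0.167, 0.986, -0.001], [-0.001, -0.001, -1.0]]
contact_force: [0.4, -0.0, -0.6]
opening: 1.001
grasp_force: 0.0
```

Request:
arm_command(motion="0 0 0 0 0 0 1; 0 0 -0.03 0 0 0 1; 0 0 -0.08 0 0 0 1; 0 0 -0.12 0 0 0 1; 0 0 -0.12 0 0 0 1")

```text
clock: 16.73
eef_pos: [0.5263, -0.2461, 0.2744]
ee_rot: [[-0.986, -0.167, 0.008], [-0.167, 0.986, -0.005], [-0.007, -0.007, -1.0]]
contact_force: [-0.1, -0.0, -0.1]
opening: 1.0
grasp_force: 0.0
```

Request:
arm_command(motion="0 0 0 0 0 0 1; 0 0 0 0 0 0 1")

```text
clock: 16.98
eef_pos: [0.5238, -0.2446, 0.2687]
ee_rot: [[-0.986, -0.167, -0.002], [-0.167, 0.986, 0.001], [0.002, 0.001, -1.0]]
contact_force: [-0.2, -0.0, 0.3]
opening: 1.001
grasp_force: 0.0
```

Run:
```python
from h import *
S=observe();print(S['eef_pos'],S['clock'],S['contact_force'])
w=grab('wrist');C=cloud(w);m=((C[...,2]>.135)&(C[...,2]<.16)).astype(np.uint8)
n,l,s,c=cv2.connectedComponentsWithStats(m)
for k in range(1,n):
    if s[k,4]>3000:
        ys,xs=np.nonzero(l==k);W=onz(w,np.c_[xs,ys],.146)[:,:2]*1000;q=C[ys,xs]
        print(s[k],cv2.minAreaRect(W.astype(np.float32)),np.median(q[:,2]),np.linalg.lstsq(np.c_[q[:,:2]-q[:,:2].mean(0),np.ones(len(q))],q[:,2],rcond=None)[0])
s=grab('side');cv2.imwrite('pics/s12.png',cv2.resize(s['pixels'][90:210,280:430],(600,480))[...,::-1])
```

```text
[ 0.52382497 -0.2446087   0.26872454] 16.975 [-0.18692542 -0.00828983  0.28487901]
[  275   108    82   174 12959] ((524.1541748046875, -246.53067016601562), (140.67567443847656, 59.88755798339844), 9.562935829162598) 0.1454702029999048 [0.00450898 0.00151532 0.14473764]
```

View pics/s12.png

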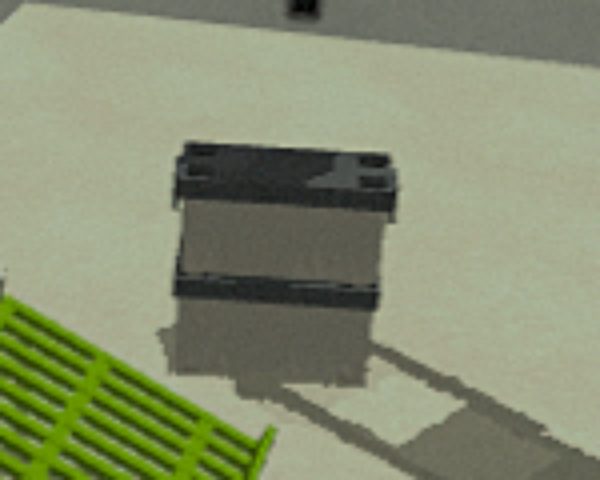

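The side crop shows the stack standing square and level, with the feet out of sight in the lid. The top is at z 0.1455 against 0.146 expected and the gripper is clear, so I hand in.

```bash
python3 -c "
from station import *
print(hand_in())"
```

```text
the job is handed in; nothing more can be done
None
```

The grey lid is pressed home on the open tub, the closed tub sits level on it at the height expected with its feet in the recesses (top at 145.5 mm against 146 mm expected), and the job was handed in at about 17 s with the jar and cup never approached.

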